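# Put the lid on the insulated flask

### The job

Lift the lid by its knob off the peg of the sloping rest and lower it gently, not dropping it, onto the wider of the two open insulated flasks, so that it sits fully down over the rim and level. Leave that flask standing about where it is, and do not knock over or push away the other things on the bench.

Things in the scene. Friction and masses are not known exactly. Their poses are not given: they have to be found in the camera images.
- lid_grip (a point): Grip point of the lid, on the axis of its round black knob (26 mm in diameter, 44 mm tall): 24 mm above the lid's top face, 20 mm below the knob's top, 42 mm above the skirt's lower edge, 29 mm above the inner ceiling that rests on a rim. Its z axis runs along the knob, out of the lid's top. At the start the lid lies tilted on the sloping rest, its skirt hung over the rest's peg.
- rack: Fixed lid rest: aluminium board 125 wide, 150 long, 35 degrees from level, facing roughly to the robot's right (its own -x); highest edge 135 mm up. Origin on the bench under its middle; board centre 90 mm above. The board's outward normal is (-0.574, 0, 0.819) in its axes. A 12 mm peg, 10 mm tall, stands on the board 42 mm up-slope of its centre, inside the lid's skirt; pull it off squarely.
- wide_rim (a point): Flask to be covered, the wider one: a loose open steel vessel with a dark rubber band, 88 mm outside diameter, 120 mm tall, wall 6 mm, 0.4 to 0.65 kg. This point is the centre of its mouth, level with the rim; z up. The lid's skirt goes over the rim with 5 mm of room all round; fully down, lid_grip lies 29 mm above this point.
- lid: The lid: a plain grey plastic disc 106 mm across, 18 mm high, 0.1 to 0.2 kg, hollow beneath (skirt 4 mm thick, 98 mm inside diameter, 13 mm deep), with the knob on top. Origin: centre of the skirt's lower edge; z out of its top.
- narrow_rim (a point): The narrower flask, not to be covered: same look, 62 mm outside diameter, 120 mm tall. Centre of its mouth.
- glass_a_mid (a point): Upturned drinking glass, 72 mm across at the bench, 115 mm tall; its centre, half-way up. It stands among the flasks and the rest.
- glass_b_mid (a point): Upturned glass like the other, further back on the bench; its centre.
- glass_c_mid (a point): Upturned glass like the other, further back on the bench; its centre.
- marker: Marker pen lying on the bench at the back, 125 mm long, 19 mm thick; origin at its middle, on the bench.
- wide: The same wide flask as wide_rim; origin at the centre of its underside, on the bench.

How it is judged:
By the outcome, as a careful person would: the job done as asked, in the order asked, and still so for the second after the job is handed in, with the robot touching nothing.
It also fails if it takes over 45 s, if anything falls off the work surface, if the arm or the gripper's body presses on something with over 40 N, if the wrist force passes 120 N, or if a joint passes its speed limit or range.

### The arm

A 6-joint arm with a two-finger parallel gripper is mounted at the origin on the work surface. World frame = base frame: x ahead of the robot, y to its left, z up, the work surface at z = 0. Lengths are in m, angles in rad, forces in N, time in s.
With the tool pointing down it reaches from about 0.325 to 0.775 m from the base axis. Payload 5.5 kg.
Tool frame: the origin (TCP) lies on the centre line of the jaws, within the pads' length; the fingertips stand 14 mm ahead of it and the grasp point (between the pads) lies 5 mm behind it; z points along the fingers, y is the direction in which the jaws open and shut (so a half turn about z gives the same grasp; the last joint's range is limited). The gripper opens to 88 mm and grips with 3 to 60 N. Pads are 20 mm wide; open, the fingers measure 115 mm over their backs; the gripper's body (75 mm by 178 mm) begins 61 mm behind the grasp point.
Start: joints at [1.158, 0.091, 1.231, -0, 1.82, -0.057], TCP at [0.209, 0.562, 0.237] pointing down, gripper open.
Joint ranges: [-2.87, 2.87], [-0.86, 2.18], [0.17, 2.46], [-1.51, 4.65], [0.06, 2.69], [-2.65, 2.65]. Speed limits (rad/s): [2.57, 2.57, 3.01, 3.14, 3.14, 3.14].

### API

Orientations are given as a rotation vector (axis times angle).
In Python, from plant import robot gives the robot as it stands.
- The arm moves only by the tool apply_moves, never from a script. Its argument "increments" is a list of rows, each a list of 7 numbers: the shift along the tool's x, y, z in cm, then the turn, a rotation vector about the tool's x, y, z in rad, then the opening in per cent of the stroke, from 0 (shut) to 100 (fully open). In form: [[tx, ty, tz, wx, wy, wz, grip], ...]. A call has 1 to 12 rows; each row is the pose to reach, as a shift and turn from the pose measured when the call began, along the tool's axes at that moment; what a row does not reach only later rows make up. A row lasts 1/8 s, in which the tool goes at most 62.5 mm and 10.7 degrees, less where a joint would pass 70% of its speed; a pose out of reach is approached as far as the arm can. A call with a gripper value outside its range is refused whole. The fingers move at their own pace and stop on an object; the grip force is fixed at half the most. Time passes only in rows, so rows that repeat a pose let the fingers close. It gives the time, the measured TCP pose, the force and the opening at its end, in the units of the state.
- robot.state(): the state, without advancing time (a new reading comes with each control period).
- robot.camera(name): name is "side" or "top" or "wrist"; returns (picture, depth): 420x560x3 uint8, blue, green, red; 420x560 float32, m along the optical axis (not along the pixel's ray), 0 where there is no reading.
- robot.camera_info(name): a dict with "intrinsics" (3x3 intrinsics, pixels), "extrinsics" (4x4, takes a point from world to camera coordinates); the wrist camera has in their place "hand_eye" (4x4, takes a point from camera to tool coordinates, whose origin is the TCP and whose axes are the flange's). Camera axes: x right, y down, z forward; pixel columns grow to the right and rows downward; lengths in m; the calibration is good to about 2 mm. A picture is of the moment at which its call begins: read the wrist's pose just before it. camera_info takes no time and is no camera call.
- robot.hand_in(): hands the job in, once; it reports no verdict.
Trained networks look in the newest picture that a camera, given by its name, has taken for a name from the list of things; names that differ only in an ending like _2 or _b are one class to them, and where a whole thing is asked for, a point or a joint stands for the part that bears it (a point fixed in the world has none). Each returns a list of dicts, best first, with "score" (0 to 1); they miss things now and then, are a little off and sometimes report something else, mostly with a low value. They report only what shows in the picture. A call takes as long as a camera call.
- robot.look_for(camera, name): "location" ([column, row] in pixels, amid what is visible of it).
- robot.outline_of(camera, name): "mask" (420x560 bool, what is visible of it) and "location" ([column, row] in pixels, amid what is visible of it).
- robot.mark_of(camera, name): "location" ([column, row] in pixels: a listed point, or the origin of a listed thing).
The state is a dict: "time_s": time; "joint_positions": joint angles; "dq": joint speeds; "joint_torque": joint torques, N m; "eef_pos": TCP position; "ee_rot": TCP orientation; "wrist_force": force on the tool from outside, world axes, zero at the start; "ft_torque": the same for the moment, N m; "gripper_width": opening from 0.0 (shut) to 1.0 (fully open).
Only numpy, scipy, OpenCV 4.12 (cv2) and the standard library are available. Lean on these libraries where they do the work, as an engineer would, in place of code of your own. Each camera call takes 0.05 s, during which the arm holds its last target. There are 200 camera calls.

## Working session

There is one attempt and no reset: what is moved stays moved. The work goes in short steps, Python scripts to look and compute and a tool call to move; the robot and the scene stay as the last step left them, time stands still between calls to the robot, and variables do not carry over. Pictures are saved under pics/ and viewed, about 8 in all and at most 12, crops included, and the job is handed in when it is done.

Besides the shell and the picture viewer there is one more tool, called after "Request:" as name(argument=value, ...), one argument or row to a line, values as JSON. apply_moves: Moves the arm, as the interface text tells. Its arguments: {"type":"object","properties":{"increments":{"type":"array","items":{"type":"array","items":{"type":"number"}}}},"required":["increments"]}

```bash
mkdir -p pics; ls; cat > h.py <<'E'
import numpy as np, cv2
from scipy.spatial.transform import Rotation as R
from plant import robot
def T_cam(name, st=None):
    i=robot.camera_info(name)
    if 'extrinsics' in i: return np.array(i['intrinsics']), np.linalg.inv(np.array(i['extrinsics']))
    T=np.eye(4); T[:3,:3]=R.from_rotvec(st['ee_rot']).as_matrix(); T[:3,3]=st['eef_pos']
    return np.array(i['intrinsics']), T@np.array(i['hand_eye'])
def cloud(name,d,st=None):
    K,T=T_cam(name,st); v,u=np.mgrid[:d.shape[0],:d.shape[1]]
    P=np.stack([(u-K[0,2])/K[0,0]*d,(v-K[1,2])/K[1,1]*d,d],-1)
    return P@T[:3,:3].T+T[:3,3]
def onplane(name,px,z,st=None):
    K,T=T_cam(name,st); r=T[:3,:3]@np.linalg.inv(K)@[px[0],px[1],1]; o=T[:3,3]
    return o+r*(z-o[2])/r[2]
E
python3 - <<'E'
from h import *
print(robot.state())
ims=[]
for c in ['top','side']:
    im,d=robot.camera(c); np.save(f'{c}_d.npy',d); W=cloud(c,d); ims.append(im.copy())
    K,T=T_cam(c); print(c,'cam pos',T[:3,3].round(3))
    for n in ['lid_grip','wide_rim','narrow_rim','glass_a_mid','lid','rack','wide','marker']:
        for r in robot.mark_of(c,n)[:3]:
            u,v=r['location']; p=W[int(round(v)),int(round(u))]
            print(c,n,round(r['score'],2),np.round([u,v]),p.round(3))
            cv2.circle(ims[-1],(int(u),int(v)),3,(0,0,255),-1); cv2.putText(ims[-1],n,(int(u)+4,int(v)),0,.35,(0,0,255))
    cv2.imwrite(f'pics/{c}0.png',ims[-1])
E
```

```text
pics
{'time_s': 0.0, 'joint_positions': array([ 1.15823962e+00,  9.18434304e-02,  1.23188543e+00, -1.73125944e-05,
        1.81978085e+00, -5.66838628e-02]), 'dq': array([ 2.70496661e-04,  2.74995434e-05, -1.32113453e-03, -7.30453864e-04,
       -7.67639895e-04, -5.01395124e-04]), 'joint_torque': array([-2.02258620e-03, -4.46476901e+01, -4.06428087e+01,  6.97701448e-02,
        3.01765348e-02, -1.35804607e-04]), 'eef_pos': array([0.20893567, 0.56216107, 0.23551634]), 'ee_rot': array([-5.55988947e-01, -3.09156508e+00,  2.93453256e-03]), 'wrist_force': array([-0.23685639, -0.34015668,  0.31806346]), 'ft_torque': array([0.00648502, 0.03015736, 0.01498063]), 'gripper_width': 1.0002049237647095}
top cam pos [0.423 0.018 1.267]
top lid_grip 0.57 [243. 258.] [0.5   0.11  0.147]
top wide_rim 0.89 [443. 278.] [ 0.473 -0.375  0.007]
top narrow_rim 0.58 [153. 264.] [0.488 0.34  0.027]
top glass_a_mid 0.86 [332. 261.] [ 0.5   -0.09   0.118]
top lid 0.96 [237. 255.] [0.507 0.126 0.13 ]
top wide 0.69 [429. 278.] [ 0.472 -0.34   0.008]
top marker 0.88 [212. 163.] [0.748 0.21  0.018]
side cam pos [ 0.208 -0.488  0.811]
side lid_grip 0.88 [218. 194.] [0.505 0.108 0.143]
side wide_rim 0.7 [337. 352.] [ 0.495 -0.32   0.029]
side narrow_rim 0.86 [163. 161.] [0.476 0.348 0.101]
side narrow_rim 0.25 [317. 180.] [0.761 0.031 0.091]
side glass_a_mid 0.65 [269. 267.] [ 0.486 -0.111  0.104]
side lid 0.93 [213. 202.] [0.493 0.118 0.115]
side lid 0.32 [351. 229.] [ 0.72  -0.136  0.074]
side rack 0.96 [219. 226.] [0.484 0.09  0.056]
side wide 0.77 [331. 376.] [ 0.426 -0.362  0.115]
side marker 0.51 [267. 172.] [0.728 0.21  0.012]
```

View pics/side0.png

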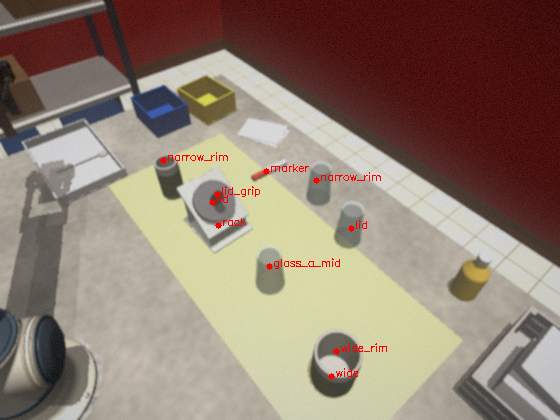

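View pics/top0.png

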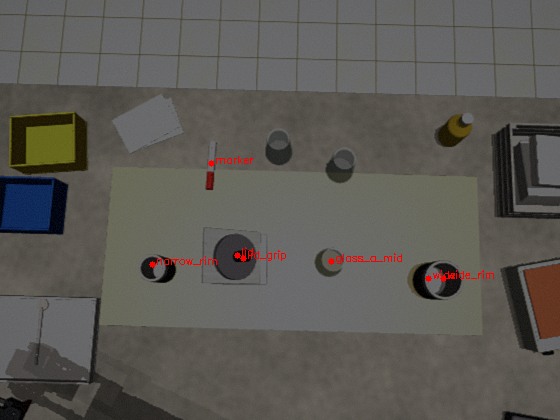

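```bash
python3 - <<'E'
from h import *
from scipy.optimize import least_squares
for c in ['top','side']:
    W=cloud(c,np.load(f'{c}_d.npy'))
    # rim points of wide / narrow: top z band
    for nm,(x,y) in {'wide':(.46,-.355),'narrow':(.475,.345)}.items():
        m=(np.abs(W[...,2]-.12)<.006)&(np.hypot(W[...,0]-x,W[...,1]-y)<.09); p=W[m][:,:2]
        if len(p)<8: print(c,nm,len(p));continue
        r0=.041 if nm=='wide' else .028
        s=least_squares(lambda q:np.hypot(*(p-q).T)-r0,[x,y],loss='soft_l1',f_scale=.003)
        print(c,nm,len(p),s.x.round(4),np.median(W[m][:,2]),np.abs(s.fun).mean())
    robot.camera(c)
    o=robot.outline_of(c,'lid')
    if o:
        m=o[0]['mask']; p=W[m]; p=p[(p[:,2]>.03)&(np.hypot(p[:,0]-.5,p[:,1]-.12)<.12)]
        best=None;rng=np.random.default_rng(0)
        for _ in range(500):
            a=p[rng.choice(len(p),3,False)]; n=np.cross(a[1]-a[0],a[2]-a[0]); L=np.linalg.norm(n)
            if L<1e-6: continue
            n/=L; n*=np.sign(n[2]); inl=np.abs((p-a[0])@n)<.003
            if best is None or inl.sum()>best.sum(): best=inl
        q=p[best]; ce=q.mean(0); n=np.linalg.svd(q-ce)[2][2]; n*=np.sign(n[2])
        h=(p-ce)@n
        k=p[h>.010]
        print(c,'lid n',n.round(3),'tilt',np.degrees(np.arccos(n[2])),len(q),'c',ce.round(3),'knob pts',len(k),'hmax',np.percentile(h,98),'knob mean',k.mean(0).round(4) if len(k) else '')
        t=p[(h>.035)]
        print('knob top',len(t),t.mean(0).round(4) if len(t) else '', 'h',np.median((t-ce)@n) if len(t) else '')
E
```

```text
top wide 327 [ 0.4658 -0.3406] 0.11931847988880961 0.0016419324669959983
top narrow 229 [0.4753 0.3193] 0.11937039859226806 0.0016398514470187123
top lid n [ 0.012 -0.579  0.815] tilt 35.391368578825244 1103 c [0.506 0.134 0.108] knob pts 166 hmax 0.0446310700833309 knob mean [0.5063 0.1133 0.1372]
knob top 106 [0.5068 0.107  0.1416] h 0.043728128361134655
side wide 557 [ 0.4629 -0.3404] 0.11973981919632704 0.0015944570315043235
side narrow 171 [0.4718 0.3204] 0.11947468534906314 0.0015991841121110314
side lid n [ 0.017 -0.572  0.82 ] tilt 34.88982644502041 1124 c [0.501 0.131 0.105] knob pts 128 hmax 0.04433499100660498 knob mean [0.5008 0.1089 0.1367]
knob top 98 [0.5028 0.1066 0.1409] h 0.04360727562533975
```

The lid lies at about 35° facing −y. The wide flask is at (0.4645, −0.3405), seen in both views (top pixel 437,280; side pixel 335,360). Top and side agree within 4 mm. The side view's "lid" and second "narrow_rim" hits are really glasses, so I'm ignoring them. Next is the pre-grasp pose along the lid normal.

```bash
cat >> h.py <<'E'
def rot_yz(y,z):
    z=np.array(z,float); z/=np.linalg.norm(z); y=np.array(y,float); y-=z*(y@z); y/=np.linalg.norm(y)
    return np.stack([np.cross(y,z),y,z],1)
def inc(pos,Rm,st=None):
    st=st or robot.state(); R0=R.from_rotvec(st['ee_rot']).as_matrix()
    print('shift cm',(R0.T@(np.array(pos)-st['eef_pos'])*100).round(2),'turn',R.from_matrix(R0.T@Rm).as_rotvec().round(3))
N=np.array([.0145,-.575,.818]); N/=np.linalg.norm(N)
E
python3 - <<'E'
from h import *
G=np.array([.504,.1185,.125]); Rm=rot_yz([1,0,0],-N)
inc(G+.10*N,Rm)
E
```

```text
shift cm [-45.26 -36.68   2.98] turn [-0.359  0.543  1.17 ]
```

Request:
apply_moves(
  increments=[
    [-4.5,-3.7,0.3,-0.036,0.054,0.117,100],
    [-9,-7.3,0.6,-0.072,0.109,0.234,100],
    [-13.6,-11,0.9,-0.108,0.163,0.35,100],
    [-18.1,-14.7,1.2,-0.144,0.217,0.468,100],
    [-22.6,-18.3,1.5,-0.18,0.272,0.585,100],
    [-27.2,-22,1.8,-0.215,0.326,0.702,100],
    [-31.7,-25.7,2.1,-0.251,0.38,0.819,100],
    [-36.2,-29.3,2.4,-0.287,0.434,0.936,100],
    [-40.7,-33,2.7,-0.323,0.489,1.053,100],
    [-45.3,-36.7,3,-0.359,0.543,1.17,100],
    [-45.3,-36.7,3,-0.359,0.543,1.17,100],
    [-45.3,-36.7,3,-0.359,0.543,1.17,100],
  ],
)

```text
time_s: 2.6
eef_pos: [0.5057, 0.0607, 0.2067]
ee_rot: [-1.861, -1.871, -0.577]
wrist_force: [0.6, 0.1, -0.2]
gripper_width: 1.001
```

```bash
python3 - <<'E'
from h import *
st=robot.state(); im,d=robot.camera('wrist'); W=cloud('wrist',d,st)
cv2.imwrite('pics/w1.png',im)
print(st['eef_pos'],st['joint_positions'].round(2))
for n in ['lid_grip','lid']:
    for r in robot.mark_of('wrist',n)[:2]:
        u,v=r['location']; print(n,round(r['score'],2),u,v,W[int(v),int(u)].round(4))
m=(d>0)&(np.linalg.norm(W-[.504,.1185,.125],axis=-1)<.08)
p=W[m]; 
rng=np.random.default_rng(0); best=None
for _ in range(800):
    a=p[rng.choice(len(p),3,False)]; n=np.cross(a[1]-a[0],a[2]-a[0]); L=np.linalg.norm(n)
    if L<1e-9: continue
    n/=L; n*=np.sign(n[2]); i=np.abs((p-a[0])@n)<.0015
    if best is None or i.sum()>best.sum(): best=i
q=p[best]; c=q.mean(0); n=np.linalg.svd(q-c,full_matrices=False)[2][2]; n*=np.sign(n[2])
h=(p-c)@n
print('plane',len(q),n.round(4),c.round(4),'inplane range',np.ptp(q,axis=0).round(3))
t=p[(h>.041)&(h<.048)]; print('top',len(t), t.mean(0).round(4),((t.max(0)+t.min(0))/2).round(4),np.ptp(t,axis=0).round(3))
print('hist',np.histogram(h,bins=np.arange(-.03,.06,.005)))
E
```

```text
[0.5056946  0.06070087 0.20668346] [-0.32 -0.1   1.59  0.6   1.84 -0.21]
lid_grip 0.82 284.8 218.6 [0.5045 0.1072 0.1413]
lid 0.88 283.6 199.0 [0.5034 0.127  0.1307]
plane 7697 [ 0.0134 -0.5729  0.8195] [0.5031 0.133  0.1064] inplane range [0.104 0.087 0.061]
top 716 [0.5037 0.1055 0.1407] [0.5037 0.1059 0.14  ] [0.025 0.021 0.016]
hist (array([   0,   10, 4188,   39,   42, 3914, 4110,   36,   38,   47,   41,
         51,   49,   50,  684,   39,    0]), array([-3.0000000e-02, -2.5000000e-02, -2.0000000e-02, -1.5000000e-02,
       -1.0000000e-02, -5.0000000e-03,  6.9388939e-18,  5.0000000e-03,
        1.0000000e-02,  1.5000000e-02,  2.0000000e-02,  2.5000000e-02,
        3.0000000e-02,  3.5000000e-02,  4.0000000e-02,  4.5000000e-02,
        5.0000000e-02,  5.5000000e-02]))
```

View pics/w1.png

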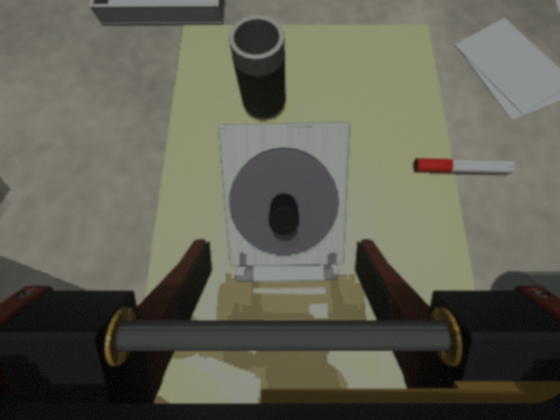

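The knob (pixel 284,215) sits between the jaws in column, and the normal and knob top agree with the first estimate. Going in along the normal next.

```bash
sed -i 's/^N=.*/N=np.array([.0134,-.573,.8195]); N\/=np.linalg.norm(N)/' h.py; python3 - <<'E'
from h import *
G=np.array([.5034,.1173,.1241]); Rm=rot_yz([1,0,0],-N)
inc(G+.06*N,Rm); inc(G-.004*N,Rm)
E
```

```text
shift cm [-0.25 -0.06  3.99] turn [-0.002 -0.002  0.003]
shift cm [-0.27 -0.05 10.39] turn [-0.002 -0.002  0.003]
```

Request:
apply_moves(
  increments=[
    [-0.25,-0.05,4,0,0,0,100],
    [-0.27,-0.05,6.5,0,0,0,100],
    [-0.27,-0.05,9,0,0,0,100],
    [-0.27,-0.05,10.4,0,0,0,100],
    [-0.27,-0.05,10.4,0,0,0,100],
    [-0.27,-0.05,10.4,0,0,0,100],
    [-0.27,-0.05,10.4,0,0,0,28],
    [-0.27,-0.05,10.4,0,0,0,0],
    [-0.27,-0.05,10.4,0,0,0,0],
    [-0.27,-0.05,10.4,0,0,0,0],
    [-0.27,-0.05,10.4,0,0,0,0],
    [-0.27,-0.05,10.4,0,0,0,0],
  ],
)

```text
time_s: 4.25
eef_pos: [0.5033, 0.1196, 0.1207]
ee_rot: [-1.859, -1.874, -0.577]
wrist_force: [0.2, 0.3, -0.2]
gripper_width: 0.355
```

Request:
apply_moves(
  increments=[
    [0,0,0,0,0,0,0],
    [0,0,0,0,0,0,0],
    [0,0,0,0,0,0,0],
    [0,0,0,0,0,0,0],
  ],
)

```text
time_s: 4.75
eef_pos: [0.5034, 0.1196, 0.1207]
ee_rot: [-1.859, -1.874, -0.577]
wrist_force: [0.5, 0.3, -0.6]
gripper_width: 0.295
```

Gripped at 0.295, which is 26 mm. Next, pull squarely off the peg.

Request:
apply_moves(
  increments=[
    [0,0,-0.7,0,0,0,0],
    [0,0,-1.5,0,0,0,0],
    [0,0,-3,0,0,0,0],
    [0,0,-5,0,0,0,0],
    [0,0,-7,0,0,0,0],
    [0,0,-9,0,0,0,0],
    [0,0,-11,0,0,0,0],
    [0,0,-12,0,0,0,0],
    [0,0,-12,0,0,0,0],
    [0,0,-12,0,0,0,0],
  ],
)

```text
time_s: 6.0
eef_pos: [0.505, 0.0509, 0.2182]
ee_rot: [-1.859, -1.874, -0.576]
wrist_force: [-0.4, 0.1, -2.0]
gripper_width: 0.292
```

```bash
python3 - <<'E'
from h import *
st=robot.state(); im,d=robot.camera('wrist'); K,T=T_cam('wrist',st)
cv2.imwrite('pics/w2.png',im)
print(st['eef_pos'],st['wrist_force'],st['ft_torque'],st['gripper_width'])
# cloud in tool frame
st0={'ee_rot':np.zeros(3),'eef_pos':np.zeros(3)}; W=cloud('wrist',d,st0)
o=robot.outline_of('wrist','lid'); m=o[0]['mask']&(d>0); p=W[m]; print(o[0]['score'],len(p))
p=p[(np.hypot(p[:,0],p[:,1])<.07)&(p[:,2]>-.03)&(p[:,2]<.06)]
q=p[np.abs(p[:,2]-np.median(p[:,2]))<.012]
for _ in range(4):
    c=q.mean(0); n=np.linalg.svd(q-c,full_matrices=False)[2][2]; n*=-np.sign(n[2]); q=p[np.abs((p-c)@n)<.003]
print('lid in tool: n',n.round(3),'face z on axis',c[2]+(c[0]*n[0]+c[1]*n[1])/n[2], len(q))
print('range', q.min(0).round(4),q.max(0).round(4))
# target above flask, tool down with yaw free; lid normal up
F=np.array([.4645,-.3405,.12])
a=np.radians(-33)
Rm=rot_yz([np.cos(a),np.sin(a),0],[0,0,-1]); 
inc(F+[0,0,.11],Rm)
E
```

```text
[0.50499605 0.05085094 0.21823606] [-0.39283359  0.10787464 -2.02209293] [-0.4839682   0.01673928 -0.01683729] 0.2922031480438104
0.94 16532
lid in tool: n [ 0.003 -0.001 -1.   ] face z on axis 0.01935000953316798 12749
range [-0.0499 -0.0534  0.0164] [0.0518 0.0516 0.0225]
shift cm [-31.33  -4.52 -23.42] turn [-0.191 -0.591  0.566]
```

View pics/w2.png

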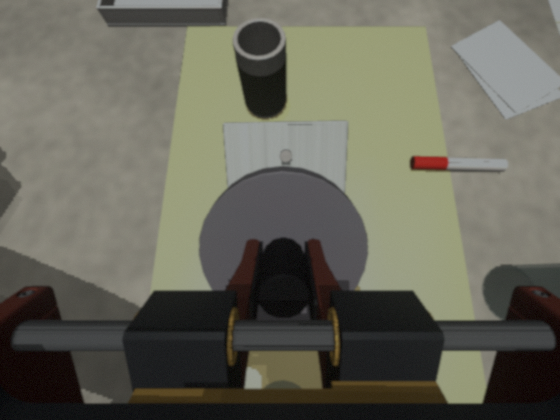

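The lid is held square on the tool (centre near pixel 284,240) and the bare peg shows on the board at 286,156. Carrying it across above glass A next.

Request:
apply_moves(
  increments=[
    [-1.5,-0.2,-1.2,-0.01,-0.03,0.03,0],
    [-4.7,-0.7,-3.5,-0.029,-0.089,0.085,0],
    [-7.8,-1.1,-5.9,-0.048,-0.148,0.142,0],
    [-11,-1.6,-8.2,-0.067,-0.207,0.198,0],
    [-14.1,-2,-10.5,-0.086,-0.266,0.255,0],
    [-17.2,-2.5,-12.9,-0.105,-0.325,0.311,0],
    [-20.4,-2.9,-15.2,-0.124,-0.384,0.368,0],
    [-23.5,-3.4,-17.6,-0.143,-0.443,0.425,0],
    [-26.6,-3.8,-19.9,-0.162,-0.502,0.481,0],
    [-29.5,-4.25,-22,-0.18,-0.556,0.532,0],
    [-31.3,-4.5,-23.4,-0.191,-0.591,0.566,0],
    [-31.3,-4.5,-23.4,-0.191,-0.591,0.566,0],
  ],
)

```text
time_s: 7.6
eef_pos: [0.4644, -0.3407, 0.2299]
ee_rot: [-2.761, -1.496, 0.0]
wrist_force: [-0.6, 1.1, -1.7]
gripper_width: 0.288
```

Request:
apply_moves(
  increments=[
    [0,0,0,0,0,0,0],
    [0,0,0,0,0,0,0],
    [0,0,0,0,0,0,0],
  ],
)

```text
time_s: 7.98
eef_pos: [0.4645, -0.3402, 0.23]
ee_rot: [-2.761, -1.497, -0.0]
wrist_force: [-0.6, 0.8, -0.7]
gripper_width: 0.289
```

```bash
python3 - <<'E'
from h import *
from scipy.optimize import least_squares
st=robot.state(); print(st['eef_pos'],R.from_rotvec(st['ee_rot']).as_matrix()[:,2].round(4),st['gripper_width'],st['wrist_force'])
for c in ['top','side','wrist']:
    im,d=robot.camera(c); cv2.imwrite(f'pics/{c}3.png',im); W=cloud(c,d,st)
    p=W[(d>0)&(np.abs(W[...,2]-.12)<.005)&(np.hypot(W[...,0]-.4645,W[...,1]+.3405)<.08)][:,:2]
    if len(p)>20:
        s=least_squares(lambda q:np.hypot(*(p-q).T)-.041,[.4645,-.3405],loss='soft_l1',f_scale=.003); print(c,'rim',len(p),s.x.round(4),np.abs(s.fun).mean())
    zf=st['eef_pos'][2]-.0194
    p=W[(d>0)&(np.abs(W[...,2]-zf)<.005)&(np.hypot(*(W[...,:2]-st['eef_pos'][:2]).T).T<.08)]
    if len(p)>50:
        (x,y),r=cv2.minEnclosingCircle(p[:,:2].astype(np.float32)*1000); print(c,'lid face',len(p),x,y,r,'z',np.median(p[:,2]))
        A=np.c_[p[:,:2]-p[:,:2].mean(0),np.ones(len(p))]; print(' slope',np.linalg.lstsq(A,p[:,2],rcond=None)[0][:2].round(4))
    for r in robot.mark_of(c,'wide_rim')[:1]: print(c,r['score'],onplane(c,r['location'],.12,st).round(4))
    for r in robot.mark_of(c,'lid_grip')[:1]: print(c,'grip',r['score'],onplane(c,r['location'],st['eef_pos'][2]+.005,st).round(4))
E
```

```text
[ 0.46452192 -0.34020052  0.2299753 ] [-4.e-04  1.e-03 -1.e+00] 0.28919021773301734 [-0.62741363  0.76737575 -0.72714557]
top rim 112 [ 0.4656 -0.3408] 0.0016219191108282024
top lid face 845 470.7624816894531 -330.0897521972656 50.80552291870117 z 0.2114593059809946
 slope [-0.002  -0.0096]
top 0.66 [ 0.46   -0.3324  0.12  ]
top grip 0.73 [ 0.4621 -0.3419  0.235 ]
side rim 258 [ 0.4633 -0.3402] 0.0015353418445543047
side lid face 1987 463.03240966796875 -339.6784362792969 53.05263900756836 z 0.21189906514886114
 slope [0.0091 0.0046]
side 0.87 [ 0.4645 -0.3398  0.12  ]
side grip 0.97 [ 0.4615 -0.3368  0.235 ]
wrist rim 264 [ 0.4642 -0.3398] 0.0010517552534606172
wrist lid face 12984 463.00830078125 -340.21282958984375 53.058631896972656 z 0.2108587461655959
 slope [-0.0015 -0.0032]
wrist grip 0.97 [ 0.463  -0.3414  0.235 ]
```

View pics/side3.png

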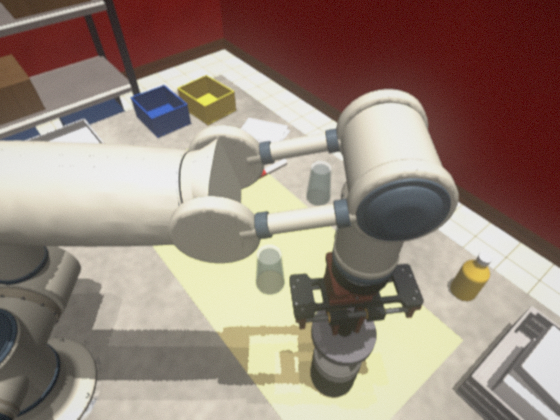

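The side view shows the lid level right above the flask (335,345). Relative offsets are under 1.5 mm, against 5 mm of clearance. Lowering.

Request:
apply_moves(
  increments=[
    [0.04,0.06,1.5,0,0,0,0],
    [0.04,0.06,4,0,0,0,0],
    [0.04,0.06,5.8,0,0,0,0],
    [0.04,0.06,6.6,0,0,0,0],
    [0.04,0.06,6.9,0,0,0,0],
    [0.04,0.06,7.2,0,0,0,0],
    [0.04,0.06,7.5,0,0,0,0],
    [0.04,0.06,7.8,0,0,0,0],
    [0.04,0.06,8.0,0,0,0,0],
    [0.04,0.06,8.2,0,0,0,0],
    [0.04,0.06,8.3,0,0,0,0],
    [0.04,0.06,8.3,0,0,0,0],
  ],
)

```text
time_s: 9.93
eef_pos: [0.465, -0.3406, 0.1468]
ee_rot: [-2.761, -1.496, 0.0]
wrist_force: [0.8, 0.2, -2.1]
gripper_width: 0.292
```

Request:
apply_moves(
  increments=[
    [0,0,0.08,0,0,0,0],
    [0,0,0.16,0,0,0,0],
    [0,0,0.22,0,0,0,0],
    [0,0,0.22,0,0,0,0],
  ],
)

```text
time_s: 10.42
eef_pos: [0.465, -0.3406, 0.1445]
ee_rot: [-2.761, -1.496, 0.0]
wrist_force: [-0.9, -0.7, -1.6]
gripper_width: 0.294
```

Request:
apply_moves(
  increments=[
    [0,0,0.04,0,0,0,0],
    [0,0,0.08,0,0,0,0],
    [0,0,0.08,0,0,0,0],
  ],
)

```text
time_s: 10.8
eef_pos: [0.465, -0.3406, 0.1437]
ee_rot: [-2.761, -1.496, 0.0]
wrist_force: [-0.5, -0.0, -1.4]
gripper_width: 0.289
```

Request:
apply_moves(
  increments=[
    [0,0,0.04,0,0,0,0],
    [0,0,0.08,0,0,0,0],
    [0,0,0.08,0,0,0,0],
  ],
)

```text
time_s: 11.18
eef_pos: [0.465, -0.3406, 0.1432]
ee_rot: [-2.761, -1.496, 0.0]
wrist_force: [-0.8, 0.5, 0.2]
gripper_width: 0.287
```

Contact: force rose by about 2 N at the expected height. Release.

Request:
apply_moves(
  increments=[
    [0,0,0,0,0,0,35],
    [0,0,0,0,0,0,45],
    [0,0,0,0,0,0,60],
    [0,0,0,0,0,0,70],
    [0,0,0,0,0,0,70],
    [0,0,0,0,0,0,70],
    [0,0,0,0,0,0,70],
  ],
)

```text
time_s: 12.05
eef_pos: [0.465, -0.3406, 0.1432]
ee_rot: [-2.761, -1.496, 0.0]
wrist_force: [0.3, 0.1, 0.4]
gripper_width: 0.698
```

Request:
apply_moves(
  increments=[
    [0,0,-1,0,0,0,70],
    [0,0,-3,0,0,0,70],
    [0,0,-6,0,0,0,70],
    [0,0,-9,0,0,0,70],
    [0,0,-12,0,0,0,70],
    [0,0,-12,0,0,0,70],
    [0,0,-12,0,0,0,70],
  ],
)

```text
time_s: 12.92
eef_pos: [0.465, -0.3407, 0.2627]
ee_rot: [-2.761, -1.496, 0.0]
wrist_force: [-0.3, 0.7, 0.2]
gripper_width: 0.7
```

```bash
python3 - <<'E'
from h import *
st=robot.state(); print(st['eef_pos'],st['gripper_width'],st['wrist_force'])
for c in ['side','wrist','top']:
    im,d=robot.camera(c); cv2.imwrite(f'pics/{c}4.png',im); W=cloud(c,d,st)
    near=(d>0)&(np.hypot(W[...,0]-.4645,W[...,1]+.3405)<.075)
    p=W[near&(np.abs(W[...,2]-.125)<.006)]
    if len(p)>50:
        (x,y),r=cv2.minEnclosingCircle(p[:,:2].astype(np.float32)*1000)
        q=p[np.hypot(p[:,0]-x/1000,p[:,1]-y/1000)<.050]; A=np.c_[q[:,:2]-q[:,:2].mean(0),np.ones(len(q))]
        print(c,'lid face',len(p),round(x,1),round(y,1),round(r,1),'z',np.median(q[:,2]).round(4),'slope',np.linalg.lstsq(A,q[:,2],rcond=None)[0][:2].round(4))
    k=W[near&(W[...,2]>.160)&(W[...,2]<.175)]
    if len(k): print(c,'knob top',k.mean(0).round(4),len(k))
E
```

```text
[ 0.46504494 -0.34066219  0.26271958] 0.6998447942118324 [-0.28522128  0.68764016  0.17407309]
side lid face 2439 463.3 -338.3 53.5 z 0.1253 slope [0.0012 0.0011]
side knob top [ 0.4622 -0.3403  0.1683] 192
wrist lid face 7413 463.6 -340.9 53.0 z 0.125 slope [ 0.0025 -0.0006]
wrist knob top [ 0.4645 -0.3396  0.1683] 699
top lid face 1223 466.6 -340.4 53.3 z 0.1248 slope [0.0022 0.0021]
top knob top [ 0.4661 -0.3387  0.1681] 113
```

View pics/side4.png

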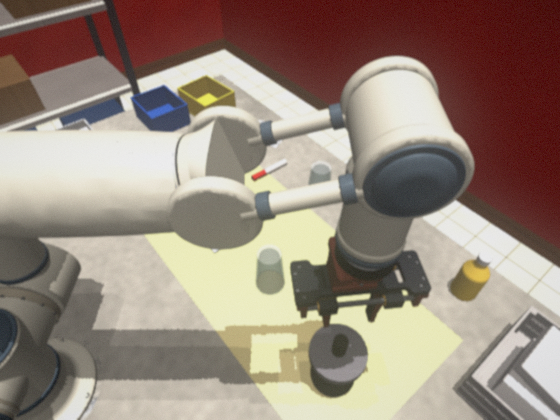

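The lid sits level on the flask at (338,350), with its top face at z = 0.125 as it should be. The gripper is clear and the glasses and marker have not moved. Handing in.

```bash
python3 -c "
from plant import robot; print(robot.hand_in())"
```

```text
the job is handed in; nothing more can be done
None
```

The lid is on the wide flask, fully down and level, and I handed the job in at about 13 s of the 45 s allowed. I gripped the knob along the lid's normal and pulled it squarely off the peg. Then I carried it above the glass and lowered it in small steps until light contact (about 2 N). Last I released it and backed straight up.

**Last checks:**
- All three cameras put the lid's top face at z ≈ 0.125 m, which is the height for fully down. The slope is under 0.003 rad.
- The lid is centred within about 2 mm of where the flask stood at the start.
- The gripper is open and 12 cm clear. In the final side view, the one nearby glass, the marker and the one back glass in sight look unmoved. The narrow flask and the other back glass were hidden behind the arm in that view; I did not check them in the final pictures.

**Disagreements:**
- The cameras differed by 2–3 mm, which is about the calibration tolerance.
- In the first side view two glasses were reported as lid and flask, with low scores. I ignored those.
- Before lowering, the top camera's lid position was off because the arm hid part of it, so I used the side and wrist cameras instead.

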